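# Switch the ball sorter over to the blue tray and feed it

### The job

The ball sorter's yellow seesaw gate leads to the grey tray: with the fingertips press down its raised black pad so that it rocks right over and leads to the blue tray. Only then push the red post of the feed shutter fully aside, toward the grey-tray side, so that all three brass balls run into the blue tray, and leave gate and shutter so. Pick nothing up, do not touch the balls, and leave the tin, eraser, weight and marker round the sorter where they are.

Things in the scene. Friction and masses are not known exactly. Their poses are not given: they have to be found in the camera images.
- sorter: Ball sorter fixed to the desk, 330 mm wide (y), 210 mm deep (x). Origin: on the desk top, under the middle of the gate's pivot; x points from the finger pads back along the feed rail, y toward the grey tray, z up; yaw within 0.3 rad of the robot's axes. Tops above the desk: red post 177, rail walls 135, balls 133, tray outer walls 102, chutes 85 mm.
- gate (a joint): Seesaw gate: yellow trough 100 mm long (along y) on a pivot pin along the sorter's x, 82 mm above the desk. Value in rad: -0.25 = tipped fully to the grey tray (+y end down), 0 = level, +0.25 = tipped fully to the blue tray (-y end down); hard stops at both. Starts at -0.25 to -0.17. Friction holds it where it is left; pressing a pad takes about 1 N.
- pad_blue_side (a point): Middle of the top of the black pad on the gate's blue-tray side, raised at the start; 32 mm (x) by 36 mm (y), 6 mm thick. In the level gate it lies 52 mm in front of (-x), 45 mm to -y of and 10 mm above the pivot, 36 mm clear of the trough's front wall, which rises 26 mm above the pad. It goes down 19 to 23 mm to the gate's stop.
- pad_grey_side (a point): The same point of the other pad, on the gate's grey-tray side, low at the start. Pressing it would tip the gate to the grey tray.
- shutter (a joint): Feed shutter: steel blade across the foot of the feed rail that holds the balls back. Value in m: 0 = shut, 0.034 = fully open (hard stop); it slides along the sorter's +y (toward the grey-tray side). Starts at 0 to 0.003; friction about 1.2 N; stays where it is left. The balls get past from about 0.025 on.
- shutter_post (a point): Centre of the flat top of the red post on the shutter (12 mm thick, its cap 16 mm wide and the top 6 mm), 177 mm above the desk; the free post reaches 45 mm down from here to the blade. Push it along the sorter's +y from its -y side; about 24 mm under the post's top there is still 17 mm of air over the balls.
- blue_tray (a point): Centre of the inner floor of the blue tray (76 mm x by 58 mm y inside, walls 42 to 94 mm high), on the sorter's -y side.
- grey_tray (a point): The same point of the grey tray, on the sorter's +y side, which feeds now.
- ball_1_center (a point): Centre of the first brass ball, 20 mm in diameter, lying on the feed rail against the shutter's blade.
- ball_2_center (a point): Centre of the second brass ball, 20 mm, behind the first on the rail.
- ball_3_center (a point): Centre of the third brass ball, 20 mm, behind the second on the rail.
- gold_tin: Small round gold-coloured tin, 46 mm wide, 17 mm high, loose; origin under its centre. Leave alone.
- eraser_1: Grey and black eraser, 23x45x13 mm, loose; origin under its centre. Leave alone.
- weight: Small brass weight with a knob, 28 mm wide, 31 mm high, loose; origin under its centre. Leave alone.
- black_marker: Black marker pen with a white cap, 15x118x17 mm, lying loose; origin under its centre. Leave alone.

How it is judged:
By the outcome, as a careful person would: the job done as asked, in the order asked, and still so for the second after the job is handed in, with the robot touching nothing.
It also fails if it takes over 43 s, if anything falls off the work surface, if the arm or the gripper's body presses on something with over 40 N, if the wrist force passes 120 N, or if a joint passes its speed limit or range.

### The arm

A 6-joint arm with a two-finger parallel gripper is mounted at the origin on a cart in front of the work surface, level with it; the furniture and walls round the work are solid. World frame = base frame: x ahead of the robot, y to its left, z up, the work surface at z = 0. Lengths are in m, angles in rad, forces in N, time in s.
With the tool pointing down it reaches from about 0.25 to 0.775 m from the base axis. Payload 4 kg.
Tool frame: the origin (TCP) lies between the finger pads; the fingertips stand 17 mm ahead of it and the grasp point (between the pads) lies 2 mm behind it; y points along the fingers, x is the direction in which the jaws open and shut, and the axes are right-handed (so a half turn about y gives the same grasp; the last joint's range is limited). The gripper opens to 85 mm and grips with 20 to 120 N. Pads are 22 mm wide; open, the fingers measure 114 mm over their backs; the gripper's body (76 mm by 85 mm) begins 54 mm behind the grasp point. The pads swing forward as they close: fully open they stand 13 mm farther back than shut.
Start: joints at [1.085, 0.087, 1.371, -0, 1.684, -0.103], TCP at [0.205, 0.51, 0.248] pointing down, gripper open.
Joint ranges: [-3.1, 3.1], [-0.76, 2.03], [0.27, 2.55], [-1.08, 4.22], [0.17, 2.65], [-2.57, 2.57]. Speed limits (rad/s): [2.79, 2.79, 3.14, 3.14, 3.14, 3.14].

### API

Orientations are given as a rotation vector (axis times angle).
In Python, from station import manip gives the robot as it stands.
- The arm moves only by the tool step_arm, never from a script. Its argument "targets" is a list of rows, each a list of 7 numbers: the shift along the tool's x, y, z in cm, then the turn, a rotation vector about the tool's x, y, z in degrees, then the closure, from 0 (fully open) to 1 (shut). A call has 1 to 10 rows; each row is the pose to reach, as a shift and turn from the pose measured when the call began, along the tool's axes at that moment; what a row does not reach only later rows make up. A row lasts 1/12 s, in which the tool goes at most 41.7 mm and 7.16 degrees, less where a joint would pass 70% of its speed; a pose out of reach is approached as far as the arm can. A call with a gripper value outside its range is refused whole. The fingers move at their own pace and stop on an object; "force" is the grip in N (left out, the last holds). Time passes only in rows, so rows that repeat a pose let the fingers close. It gives the time, the measured TCP pose, the force and the opening at its end, in the units of the state.
- manip.read_state(): the state, without advancing time (a new reading comes with each control period).
- manip.capture(name): name is "side" or "top"; returns a dict with "color" (480x640x3 uint8, red, green, blue), "fx", "fy", "cx", "cy" (pixels), "R" (3x3) and "t" (3): a world point X has camera coordinates R X + t. Camera axes: x right, y down, z forward; pixel columns grow to the right and rows downward; lengths in m; the calibration is good to about 2 mm. A picture is of the moment at which its call begins. There is no depth.
- manip.job_done(): hands the job in, once; it reports no verdict.
The state is a dict: "clock": time; "joint_positions": joint angles; "qd": joint speeds; "tau": joint torques, N m; "tcp_pos": TCP position; "ee_rot": TCP orientation; "ft_force": force on the tool from outside, world axes, zero at the start; "torque": the same for the moment, N m; "grip_width": opening from 0.0 (shut) to 1.0 (fully open).
Only numpy, scipy, OpenCV 4.12 (cv2) and the standard library are available. Lean on these libraries where they do the work, as an engineer would, in place of code of your own. Each camera call takes 0.05 s, during which the arm holds its last target. There are 200 camera calls.

## Working session

There is one attempt and no reset: what is moved stays moved. The work goes in short steps, Python scripts to look and compute and a tool call to move; the robot and the scene stay as the last step left them, time stands still between calls to the robot, and variables do not carry over. Pictures are saved under pics/ and viewed, about 8 in all and at most 12, crops included, and the job is handed in when it is done.

Besides the shell and the picture viewer there is one more tool, called after "Emit:" by a JSON object that holds its "api" and its "payload". step_arm: Moves the arm, as the interface text tells. Its arguments: {"type":"object","properties":{"targets":{"type":"array","items":{"type":"array","items":{"type":"number"}}},"force":{"type":"number"}},"required":["targets"]}

```bash
mkdir -p pics; cat > h.py <<'E'
import numpy as np, cv2, pickle
from station import manip
def snap(name,fn):
    c=manip.capture(name); cv2.imwrite(f'pics/{fn}.png',c['color'][:,:,::-1]); pickle.dump(c,open(f'pics/{fn}.pkl','wb')); return c
def load(fn): return pickle.load(open(f'pics/{fn}.pkl','rb'))
def ray(c,u,v):
    R=np.array(c['R']);t=np.array(c['t']); o=-R.T@t
    d=R.T@np.array([(u-c['cx'])/c['fx'],(v-c['cy'])/c['fy'],1]); return o,d/np.linalg.norm(d)
def plane(c,u,v,z):
    o,d=ray(c,u,v); return o+d*(z-o[2])/d[2]
def two(c1,p1,c2,p2):
    o1,d1=ray(c1,*p1);o2,d2=ray(c2,*p2)
    s=np.linalg.lstsq(np.c_[d1,-d2],o2-o1,rcond=None)[0]
    a,b=o1+s[0]*d1,o2+s[1]*d2; return (a+b)/2,np.linalg.norm(a-b)
def proj(c,X):
    p=np.array(c['R'])@X+np.array(c['t']); return c['fx']*p[0]/p[2]+c['cx'],c['fy']*p[1]/p[2]+c['cy']
E
python3 - <<'E'
from h import *
for n in('top','side'):
    c=snap(n,n+'0'); print(n,-np.array(c['R']).T@c['t'],c['fx'])
s=manip.read_state();print({k:np.round(v,3) for k,v in s.items()})
E
```

```text
top [ 0.49450113 -0.15144099  1.13908924] 574.0174039537684
side [1.09890806 0.06038884 0.80114566] 567.3934279094467
{'clock': np.float64(0.1), 'joint_positions': array([ 1.085,  0.088,  1.372, -0.   ,  1.684, -0.103]), 'qd': array([ 0.001, -0.001, -0.005,  0.001, -0.002,  0.001]), 'tau': array([ 1.0000e-03, -3.5301e+01, -3.1422e+01, -0.0000e+00,  8.0000e-03,
       -0.0000e+00]), 'tcp_pos': array([0.205, 0.51 , 0.247]), 'ee_rot': array([-1.367, -0.921,  0.924]), 'ft_force': array([ 0.573, -0.267,  0.419]), 'torque': array([-0.006,  0.001,  0.055]), 'grip_width': np.float64(1.002)}
```

View pics/top0.png

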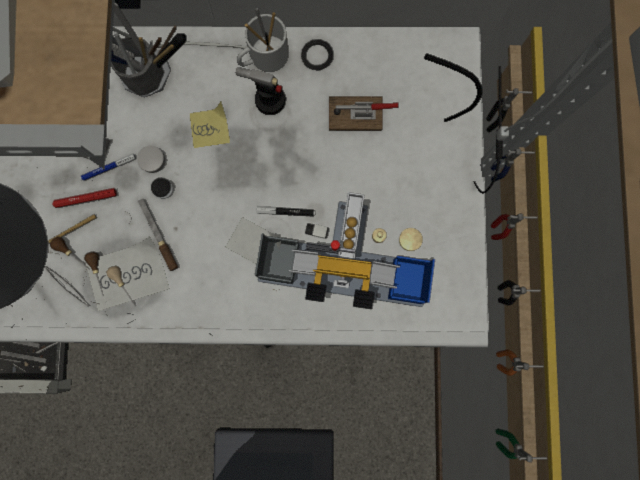

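View pics/side0.png

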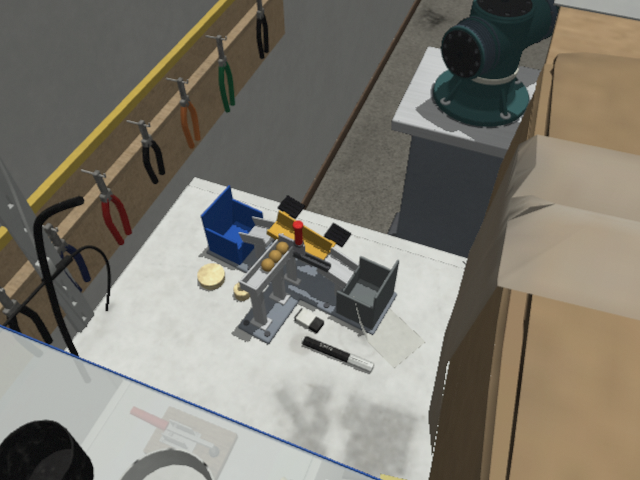

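The top view shows the sorter around pixel (345,270), with the red post at (335,245). The blue-side pad is at (364,298), the grey-side pad at (316,292) and the blue tray at (411,280). In the side view the post is at (298,230), the blue-side pad at (290,206) and the grey-side pad at (338,235).

```bash
cat > m.py <<'E'
from h import *
def blob(c,kind,box):
    x0,y0,x1,y1=box; im=c['color'][y0:y1,x0:x1].astype(int); r,g,b=im[...,0],im[...,1],im[...,2]
    m={'black':im.max(2)<60,'red':(r>110)&(g<70)&(b<70),'yellow':(r>130)&(g>90)&(b<80)}[kind].astype(np.uint8)
    n,l,st,ce=cv2.connectedComponentsWithStats(m); i=1+st[1:,4].argmax()
    cn=max(cv2.findContours((l==i).astype(np.uint8),0,1)[0],key=len)
    rc=cv2.minAreaRect(cn)
    return np.array(rc[0])+[x0,y0], ce[i]+[x0,y0], st[i], rc[1]
E
python3 - <<'E'
from m import *
t,s=load('top0'),load('side0')
B={'padb':('black',(350,287,380,312),(276,192,306,220)),'padg':('black',(302,280,330,305),(322,220,355,250)),
'post':('red',(325,235,345,255),(288,215,308,250))}
P={}
for k,(col,bt,bs) in B.items():
    a,b=blob(t,col,bt),blob(s,col,bs); print(k,a[0].round(1),a[1].round(1),a[2],b[0].round(1),b[1].round(1),b[2])
    P[k],e=two(t,a[1],s,b[1]); print(P[k].round(4),e.round(4))
d=P['padg']-P['padb']; print('yaw from pads',np.arctan2(-d[0],d[1]),np.linalg.norm(d))
for p in [(259,235),(434,258),(429,303),(256,277)]: print(p,plane(t,*p,0.102).round(4))
big=lambda c,x0,y0,x1,y1,f:cv2.resize(c['color'][y0:y1,x0:x1,::-1],None,fx=f,fy=f,interpolation=cv2.INTER_CUBIC)
a=big(t,245,185,445,315,4);b=big(s,195,180,405,330,3.8)
cv2.imwrite('pics/ct.png',a);cv2.imwrite('pics/cs.png',b)
E
```

```text
padb [365.3 297. ] [364.4 298.2] [  3   0  25  22 375] [293. 205.] [291.7 206.1] [  2   3  28  23 349]
[ 0.5374 -0.2196  0.0993] 0.0036
padg [317.5 291. ] [316.7 291.1] [  4   1  24  21 355] [337.1 234.6] [337.3 234.6] [  3   4  26  23 321]
[ 0.5504 -0.1332  0.0786] 0.0031
post [335.  244.5] [334.9 244.3] [ 6  5  9  9 62] [297.  224.5] [297.2 224.6] [ 4  6 11  8 66]
[ 0.6257 -0.1666  0.1733] 0.0006
yaw from pads -0.1498618797434713 0.08973171635325723
(259, 235) [ 0.6512 -0.0284  0.102 ]
(434, 258) [ 0.6117 -0.347   0.102 ]
(429, 303) [ 0.5304 -0.3367  0.102 ]
(256, 277) [ 0.5741 -0.0248  0.102 ]
```

View pics/ct.png

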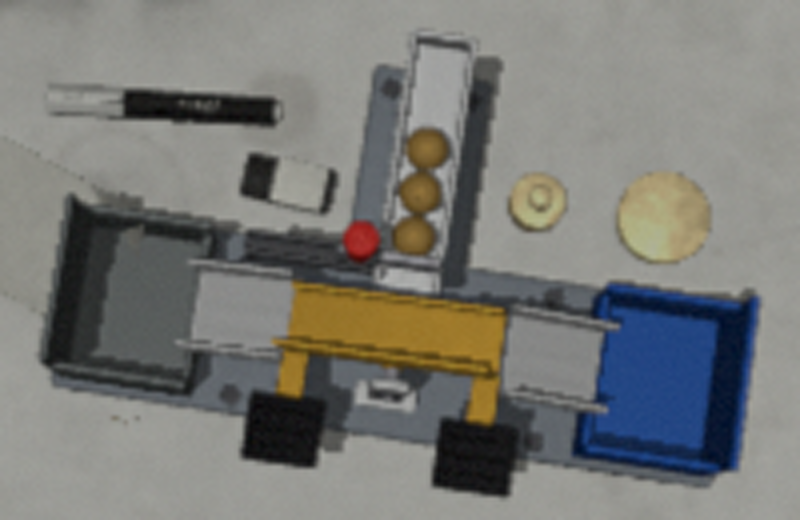

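View pics/cs.png

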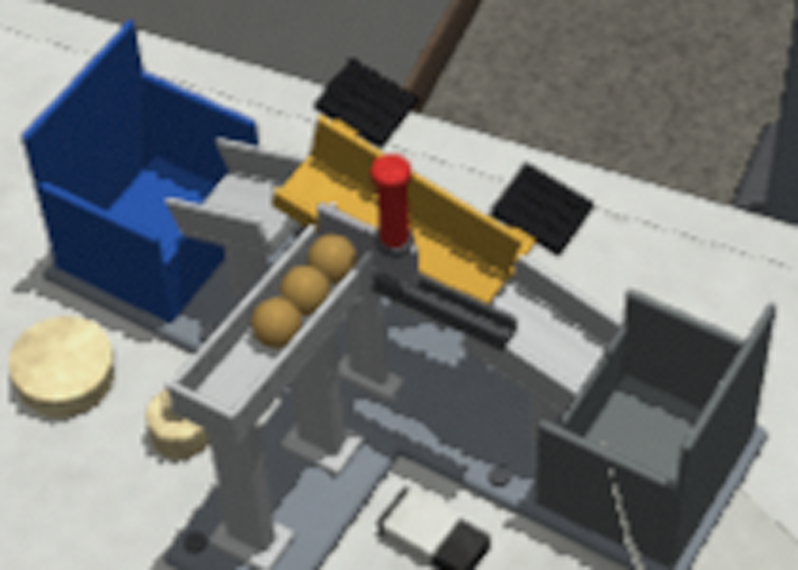

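The crops confirm the layout: the three balls lie behind the post on the rail, the blue-side pad is raised, and the trays are empty. Next I'll work out the tool axes and the way there, including the dark disc at the left of the top view.

```bash
cat > plan.py <<'E'
from h import *
from scipy.spatial.transform import Rotation as Ro
yaw=-0.135
X=np.array([np.cos(yaw),np.sin(yaw),0]);Y=np.array([-np.sin(yaw),np.cos(yaw),0]);Z=np.array([0,0,1.])
def rel(tip,xdir=None):
    "shift in tool cm & turn deg to bring fingertip to `tip`, pointing down, tool x along xdir"
    s=manip.read_state(); R=Ro.from_rotvec(s['ee_rot']); T=R.as_matrix()
    G=T if xdir is None else np.c_[xdir,-Z,np.cross(xdir,-Z)]
    tcp=np.array(tip)-0.017*G[:,1]
    return (T.T@(tcp-s['tcp_pos'])*100).round(2), np.degrees((R.inv()*Ro.from_matrix(G)).as_rotvec()).round(1), s
E
python3 - <<'E'
from plan import *
t,s=load('top0'),load('side0')
print(Ro.from_rotvec(manip.read_state()['ee_rot']).as_matrix().round(3))
for h in (0,.2,.4,.6,.8): 
    p=plane(t,0,245,h); print(h,p.round(3),np.round(proj(s,p),0))
padb=np.array([.5374,-.2196,.1]);
for xd in (Y,-Y,X,-X): print(rel(padb+.05*Z,xd)[:2])
E
```

```text
[[ 0.374 -0.001 -0.928]
 [ 0.928 -0.002  0.374]
 [-0.002 -1.     0.   ]]
0 [0.642 0.507 0.   ] [744. 450.]
0.2 [0.616 0.392 0.2  ] [734. 337.]
0.4 [0.59  0.276 0.4  ] [719. 178.]
0.6 [0.564 0.16  0.6  ] [697. -66.]
0.8 [0.538 0.045 0.8  ] [ 659. -484.]
(array([-55.24,   8.12, -58.06]), array([ -0. , -14.2,  -0.1]))
(array([-55.24,   8.12, -58.06]), array([  0.2, 165.8,  -0. ]))
(array([-55.24,   8.12, -58.06]), array([ 0.1, 75.8, -0.1]))
(array([-55.24,   8.12, -58.06]), array([-1.000e-01, -1.042e+02, -1.000e-01]))
```

Emit:
{"api": "step_arm", "payload": {"targets": [[-2.9,-0.2,-2.6,0,-2,0,1],[-5.9,-0.4,-5.3,0,-4,0,1],[-8.8,-0.6,-7.9,0,-6,0,1],[-11.8,-0.8,-10.6,0,-8,0,1],[-14.7,-1,-13.2,0,-10,0,1],[-17.7,-1.2,-15.9,0,-12,0,1],[-20.6,-1.3,-18.5,0,-14.2,0,1],[-23.5,-1.3,-21,0,-14.2,0,1],[-26.5,-1.3,-23.5,0,-14.2,0,1],[-29.5,-1.3,-26,0,-14.2,0,1]], "force": 40}}

```text
clock: 0.93
tcp_pos: [0.336, 0.1373, 0.2605]
ee_rot: [-1.271, -1.108, 1.111]
ft_force: [1.1, 0.6, 0.9]
grip_width: -0.0
```

```bash
python3 - <<'E'
from plan import *
padb=np.array([.5374,-.2196,.1]);
for p in ([.40,-.05,.235],padb+[0,0,.05],padb+[0,0,0.02]):
    a,b,s=rel(p,Y); print(a,b)
print(s['tcp_pos'].round(3),s['ft_force'].round(1),s['grip_width'],s['joint_positions'].round(2),s['clock'])
E
```

```text
[-17.7    0.88  -8.85] [-0.   0.  -0.1]
[-32.66   9.39 -24.74] [-0.   0.  -0.1]
[-32.65  12.39 -24.74] [-0.   0.  -0.1]
[0.336 0.137 0.26 ] [1.1 0.6 0.9] -0.00020813992040519936 [ 0.23 -0.34  1.73 -0.    1.76 -1.2 ] 0.9333
```

Emit:
{"api": "step_arm", "payload": {"targets": [[-3.2,0.8,-2.4,0,0,0,1],[-6.4,0.8,-4.8,0,0,0,1],[-9.6,0.8,-7.2,0,0,0,1],[-12.8,0.8,-9.6,0,0,0,1],[-16,0.8,-12.1,0,0,0,1],[-19.5,1.5,-14.7,0,0,0,1],[-23,3,-17.4,0,0,0,1],[-26.5,4.5,-20,0,0,0,1],[-30,6,-22.7,0,0,0,1],[-32.7,8,-24.7,0,0,0,1]]}}

```text
clock: 1.77
tcp_pos: [0.5319, -0.2114, 0.1872]
ee_rot: [-1.273, -1.109, 1.11]
ft_force: [1.0, 1.2, -0.1]
grip_width: 0.001
```

Emit:
{"api": "step_arm", "payload": {"targets": [[0,0.5,0,0,0,0,1],[0,1,0,0,0,0,1]]}}

```text
clock: 1.93
tcp_pos: [0.5311, -0.2126, 0.1738]
ee_rot: [-1.268, -1.104, 1.109]
ft_force: [-1.0, 0.2, 0.3]
grip_width: 0.002
```

```bash
python3 - <<'E'
from plan import *
t=snap('top','top1');d=snap('side','side1')
print(rel([.5374,-.2196,.11],Y)[:2])
a=[cv2.resize(c['color'][y:y+130,x:x+160,::-1],None,fx=3,fy=3) for c,x,y in((t,270,200),(d,205,150))]
cv2.imwrite('pics/b1.png',cv2.resize(np.hstack(a),(800,325)))
E
```

```text
(array([-0.82,  4.87, -0.77]), array([-0.1, -0. , -0. ]))
```

View pics/b1.png

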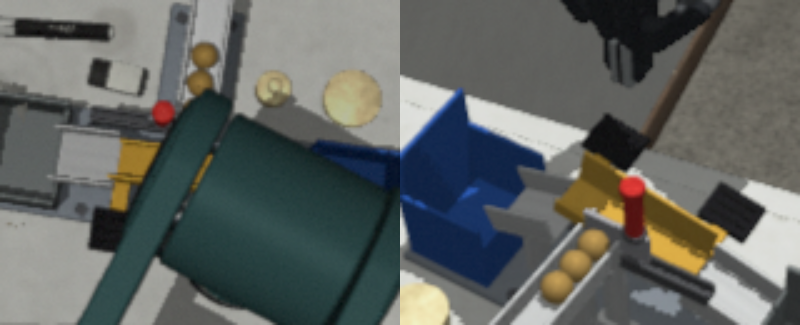

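The arm hides the pad in the top view. In the side view the fingertips hang above the blue-side pad (615,140), clear of the trough wall. Now I'll trim the position and descend in small steps.

Emit:
{"api": "step_arm", "payload": {"targets": [[-0.8,1,-0.8,0,0,0,1],[-0.8,2.5,-0.8,0,0,0,1],[-0.8,4,-0.8,0,0,0,1],[-0.8,5,-0.8,0,0,0,1],[-0.8,5,-0.8,0,0,0,1]]}}

```text
clock: 2.45
tcp_pos: [0.5364, -0.2175, 0.1244]
ee_rot: [-1.265, -1.107, 1.112]
ft_force: [-0.4, 2.0, -0.2]
grip_width: -0.0
```

Emit:
{"api": "step_arm", "payload": {"targets": [[0,0.5,0,0,0,0,1],[0,1.0,0,0,0,0,1],[0,1.3,0,0,0,0,1],[0,1.6,0,0,0,0,1],[0,1.6,0,0,0,0,1]]}}

```text
clock: 2.87
tcp_pos: [0.5365, -0.2176, 0.1085]
ee_rot: [-1.266, -1.107, 1.112]
ft_force: [0.3, -0.6, 1.2]
grip_width: -0.0
```

Emit:
{"api": "step_arm", "payload": {"targets": [[0,0.3,0,0,0,0,1],[0,0.5,0,0,0,0,1],[0,0.7,0,0,0,0,1],[0,0.7,0,0,0,0,1]]}}

```text
clock: 3.2
tcp_pos: [0.5364, -0.2178, 0.1011]
ee_rot: [-1.266, -1.107, 1.112]
ft_force: [0.1, -1.1, 1.1]
grip_width: 0.005
```

Emit:
{"api": "step_arm", "payload": {"targets": [[0,0.2,0,0,0,0,1],[0,0.3,0,0,0,0,1],[0,0.3,0,0,0,0,1]]}}

```text
clock: 3.45
tcp_pos: [0.5366, -0.2179, 0.1004]
ee_rot: [-1.267, -1.108, 1.112]
ft_force: [-3.8, -0.4, 9.6]
grip_width: 0.0
```

The stop is felt at 9.6 N with the tip at about 83 mm, as predicted. I'll lift clear and look.

Emit:
{"api": "step_arm", "payload": {"targets": [[0,0.1,0,0,0,0,1],[0,-1,0,0,0,0,1],[0,-4,0,0,0,0,1],[0,-8,0,0,0,0,1],[0,-12,0,0,0,0,1],[0,-13,2,0,0,0,1],[0,-13,5,0,0,0,1],[0,-13,5,0,0,0,1]]}}

```text
clock: 4.12
tcp_pos: [0.4843, -0.2101, 0.2317]
ee_rot: [-1.265, -1.106, 1.112]
ft_force: [-0.4, -0.2, -1.4]
grip_width: 0.002
```

```bash
python3 - <<'E'
from plan import *
from m import blob
t=snap('top','top2');d=snap('side','side2')
t0,d0=load('top0'),load('side0')
for n,k,b in(('pb','black',(270,185,310,225)),('pg','black',(318,215,360,255)),('post','red',(285,215,310,250))):
  p0=blob(d0,k,b)[1];p1=blob(d,k,b)[1];print(n,p0.round(1),p1.round(1))
# post, sorter y: height plane
yp=np.array([.6257,-.1666,.177])
for off in (-.045,-.03): print(rel(np.array([.6257,-.1666,.156])+off*Y,Y)[0])
print(rel(np.array([.6257,-.1666,.215])-.04*Y,Y)[0])
a=[cv2.resize(c['color'][y:y+130,x:x+160,::-1],None,fx=3,fy=3) for c,x,y in((t,270,200),(d,225,170))]
cv2.imwrite('pics/b2.png',cv2.resize(np.hstack(a),(800,325)))
E
```

```text
pb [293.2 205.5] [294.1 210.9]
pg [337.3 234.6] [335.8 225.3]
post [297.2 224.6] [297.1 224.5]
[  1.73   5.73 -13.17]
[  3.23   5.73 -13.17]
[  2.23  -0.17 -13.15]
```

View pics/b2.png

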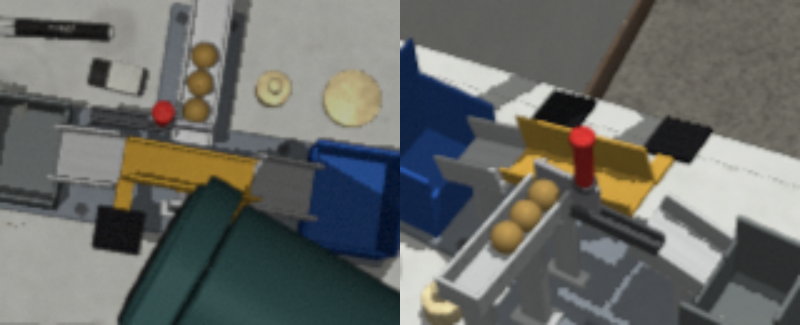

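The blue-side pad (565,108) is now down and the grey-side pad (680,138) is up, so the trough slopes to the blue chute. The balls and post haven't moved. Next is the post, approached from its -y side.

Emit:
{"api": "step_arm", "payload": {"targets": [[0.5,0,-3,0,0,0,1],[1,0,-6,0,0,0,1],[1.5,0,-9,0,0,0,1],[2,0,-11.5,0,0,0,1],[2,0,-13.2,0,0,0,1],[2,0,-13.2,0,0,0,1],[2,2,-13.2,0,0,0,1],[2,4,-13.2,0,0,0,1],[2,5,-13.2,0,0,0,1],[2,5.5,-13.2,0,0,0,1]]}}

```text
clock: 5.05
tcp_pos: [0.6191, -0.208, 0.1721]
ee_rot: [-1.262, -1.105, 1.112]
ft_force: [0.1, -0.1, 0.9]
grip_width: -0.001
```

```bash
python3 - <<'E'
from plan import *
d=snap('side','side3')
a,b,s=rel(np.array([.6257,-.1666,.156]),Y);print(a,b,s['ft_force'].round(1))
cv2.imwrite('pics/b3.png',cv2.resize(d['color'][170:280,230:370,::-1],None,fx=4,fy=4))
E
```

```text
[ 4.2  -0.07 -0.1 ] [-0.5  0.1  0.1] [-0.6 -0.4 -0.6]
```

View pics/b3.png

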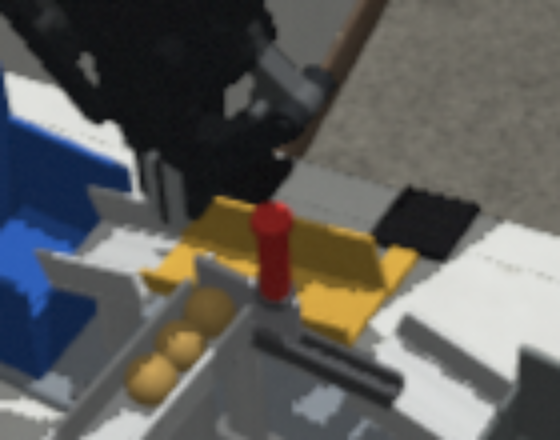

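The fingertips (165,210) stand on the post's -y side at the right height, clear above the balls. I'll push along tool +x.

Emit:
{"api": "step_arm", "payload": {"targets": [[0.7,0,-0.1,0,0,0,1],[1.4,0,-0.1,0,0,0,1],[2,0,-0.1,0,0,0,1],[2.6,0,-0.1,0,0,0,1],[3.2,0,-0.1,0,0,0,1],[3.8,0,-0.1,0,0,0,1],[4.4,0,-0.1,0,0,0,1],[4.9,0,-0.1,0,0,0,1],[4.9,0,-0.1,0,0,0,1]]}}

```text
clock: 5.85
tcp_pos: [0.6269, -0.1583, 0.1727]
ee_rot: [-1.261, -1.107, 1.112]
ft_force: [-0.4, 0.2, -0.5]
grip_width: 0.003
```

Emit:
{"api": "step_arm", "payload": {"targets": [[0.3,0,0,0,0,0,1],[0.5,0,0,0,0,0,1],[0.6,0,0,0,0,0,1],[0.6,0,0,0,0,0,1]]}}

```text
clock: 6.18
tcp_pos: [0.6271, -0.1555, 0.1726]
ee_rot: [-1.266, -1.102, 1.115]
ft_force: [-1.0, -7.9, 0.3]
grip_width: 0.003
```

Emit:
{"api": "step_arm", "payload": {"targets": [[0.4,0,0,0,0,0,1],[0.6,0,0,0,0,0,1],[0.6,0,0,0,0,0,1]]}}

```text
clock: 6.43
tcp_pos: [0.6271, -0.1552, 0.1728]
ee_rot: [-1.275, -1.093, 1.12]
ft_force: [-1.8, -13.8, 0.2]
grip_width: 0.002
```

Emit:
{"api": "step_arm", "payload": {"targets": [[-0.4,0,0,0,0,0,1],[-1,0,0,0,0,0,1],[-1,-2,0,0,0,0,1],[-1,-5,0,0,0,0,1],[-1,-7,0,0,0,0,1],[-1,-8,3,0,0,0,1],[-1,-8,7,0,0,0,1],[-1,-8,11,0,0,0,1],[-1,-8,15,0,0,0,1],[-1,-8,19,0,0,0,1]]}}

```text
clock: 7.27
tcp_pos: [0.4365, -0.1366, 0.2539]
ee_rot: [-1.273, -1.095, 1.12]
ft_force: [0.3, -0.3, 1.2]
grip_width: 0.004
```

Emit:
{"api": "step_arm", "payload": {"targets": [[2,0,2,0,0,0,1],[5,0,3,0,0,0,1],[9,0,3,0,0,0,1],[13,0,3,0,0,0,1],[17,0,3,0,0,0,1],[17,0,3,0,0,0,1],[17,0,3,0,0,0,1]]}}

```text
clock: 7.85
tcp_pos: [0.4298, 0.0381, 0.2518]
ee_rot: [-1.27, -1.098, 1.124]
ft_force: [-0.7, -0.8, 0.1]
grip_width: -0.001
```

```bash
python3 - <<'E'
from plan import *
from m import blob
t=snap('top','top4');d=snap('side','side4')
a,b=blob(t,'red',(300,230,345,260)),blob(d,'red',(288,215,335,260));p,e=two(t,a[1],d,b[1])
print('post',p.round(4),e.round(4),'moved along Y',((p-[.6257,-.1666,.1733])@Y).round(4), 'along X',((p-[.6257,-.1666,.1733])@X).round(4))
f=[cv2.resize(c['color'][y:y+130,x:x+200,::-1],None,fx=2,fy=2,interpolation=cv2.INTER_CUBIC) for c,x,y in((t,245,185),(d,200,180))]
cv2.imwrite('pics/b4.png',np.hstack(f))
E
```

```text
post [ 0.6303 -0.1336  0.174 ] 0.0007 moved along Y 0.0333 along X 0.0002
```

View pics/b4.png

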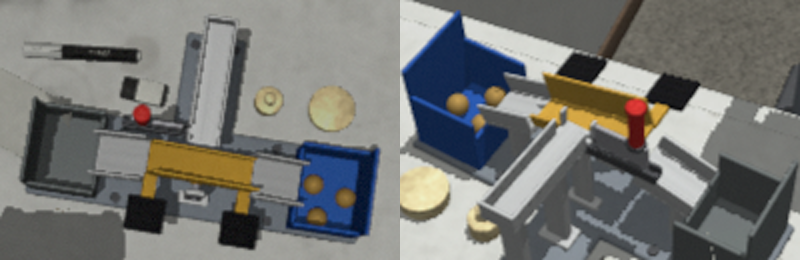

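All three balls are in the blue tray at (313,185), (345,198) and (317,215). The rail is empty, the gate is tipped to blue, and the post has moved 33 mm to its stop. The loose things stand where they were, and the arm is clear.

```bash
python3 -c "
from h import *
a,b=load('top0')['color'],load('top4')['color']
d=cv2.absdiff(a,b).max(2)
for n,(x0,y0,x1,y1) in dict(tin=(396,224,426,254),weight=(370,226,390,246),eraser=(303,221,330,240),marker=(254,203,318,219)).items(): print(n,int((d[y0:y1,x0:x1]>50).sum()))
print(manip.job_done())"
```

```text
tin 0
weight 0
eraser 18
marker 0
the job is handed in; nothing more can be done
None
```

The job is done and handed in at about 8 s on the robot's clock. All three brass balls are in the blue tray, and the gate and shutter are left as asked.

- **Gate:** I pressed the raised blue-side pad down with the shut fingertips until the stop pushed back with about 10 N. The pictures then showed that pad low, the grey-side pad raised and the trough sloping to the blue tray. I judged "fully over" from the stop force and the pad heights, not from a measured gate angle.
- **Shutter:** I then pushed the red post from its -y side until it stopped firmly, at about 14 N. It moved 33 mm as measured in the pictures, against 34 mm of full travel from shut, which agrees within the camera error.
- **Final pictures:** The rail and the grey tray are empty, and the arm is well clear of the sorter.
- **Loose items:** Comparing the first and last top pictures, the tin, weight and marker areas showed no change. The eraser area showed 18 changed pixels. I put that down to the red post, whose new position reaches the edge of the area I compared. The eraser looks unmoved in the picture, but I did not measure it separately.

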